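# Unload a catch-locked slide cassette from the slide loader

### The arm

A 6-joint arm with a two-finger parallel gripper is mounted at the origin on a cart in front of the work surface, level with it; the furniture and walls round the work are solid. World frame = base frame: x ahead of the robot, y to its left, z up, the work surface at z = 0. Lengths are in m, angles in rad, forces in N, time in s.
With the tool pointing down it reaches from about 0.375 to 0.9 m from the base axis. Payload 3.1 kg.
Tool frame: the origin (TCP) lies at the very end of the fingers, on their centre line; the grasp point (between the pads) lies 19 mm behind it; z points along the fingers, y is the direction in which the jaws open and shut (so a half turn about z gives the same grasp; the last joint's range is limited). The gripper opens to 85 mm and grips with 20 to 120 N. Pads are 22 mm wide; open, the fingers measure 114 mm over their backs; the gripper's body (76 mm by 85 mm) begins 54 mm behind the grasp point. The pads swing forward as they close: fully open they stand 13 mm farther back than shut.
Start: joints at [-1.385, 0.527, 1.433, -0, 1.181, -0.178], TCP at [0.222, -0.584, 0.231] pointing down, gripper open.
Joint ranges: [-3.08, 3.08], [-0.75, 2.2], [0.22, 2.44], [-1.43, 4.57], [0, 2.65], [-2.85, 2.85]. Speed limits (rad/s): [2.79, 2.79, 3.14, 3.14, 3.14, 3.14].

### API

Orientations are given as a unit quaternion [x, y, z, w].
In Python, from station import manip, snapshot, camera_info gives the robot as it stands. The module is installed in compiled form; this text tells all that it offers.
- The arm moves only by the shell command python3 -m crank 'ROWS' [FORCE]. ROWS is JSON, a list of rows, each a list of 5 numbers: the shift along the tool's x, y, z scaled (see below), then the turn about the tool's z scaled (see below), then the closure, from -1 (fully open) to 1 (shut), so that 0 is half open. A call has 1 to 8 rows; each row shifts and turns the commanded pose from where the row before left it, along the tool's axes as they then stand; what a row does not reach is not made up. The controller multiplies each number of a shift by 0.04 m and each number of a turn by 8 degrees. A row lasts 1/10 s, in which the tool goes at most 50 mm and 8.59 degrees, less where a joint would pass 70% of its speed; a pose out of reach is approached as far as the arm can. A call with a number of a shift or a turn outside -1 to 1 is refused whole. A call with a gripper value outside its range is refused whole. The fingers move at their own pace and stop on an object; FORCE is the grip in N (left out, the last holds). Time passes only in rows, so rows that do not move let the fingers close. It gives the time, the measured TCP pose, the force and the opening at its end, in the units of the state.
- manip.sense(): the state, without advancing time (a new reading comes with each control period).
- snapshot(name): name is "scene" or "top" or "wrist"; returns (picture, depth): 400x640x3 uint8, red, green, blue; 400x640 float32, m along the optical axis (not along the pixel's ray), 0 where there is no reading.
- camera_info(name): a dict with "intrinsics" (3x3 intrinsics, pixels), "R" (3x3) and "t" (3): a world point X has camera coordinates R X + t. Camera axes: x right, y down, z forward; pixel columns grow to the right and rows downward; lengths in m; the calibration is good to about 2 mm. A picture is of the moment at which its call begins: read the wrist's pose just before it. camera_info takes no time and is no camera call; for the wrist camera it gives the pose at the moment of the call.
- manip.sign_off(): hands the job in, once; it reports no verdict.
The state is a dict: "t": time; "q": joint angles; "qd": joint speeds; "tau": joint torques, N m; "tcp_pos": TCP position; "tool_rot": TCP orientation; "force": force on the tool from outside, world axes, zero at the start; "ft_torque": the same for the moment, N m; "finger_gap": opening from 0.0 (shut) to 1.0 (fully open).
Only numpy, scipy, OpenCV 4.12 (cv2) and the standard library are available. Lean on these libraries where they do the work, as an engineer would, in place of code of your own. Each camera call takes 0.05 s, during which the arm holds its last target. There are 200 camera calls.

### The job

Draw the slide cassette along its channel out from under the loader's bridge until it meets the front stop. There, pinch its two side catches together between the fingers to unlock it, lift it level out of the channel, and finish still holding it by the pinched catches with its underside at least 10 cm above the table. Leave the other things on the table where they stand.

Things in the scene. Friction and masses are not known exactly. Their poses are not given: they have to be found in the camera images.
- loader: Bare aluminium slide loader fixed on the table, 240 x 100 mm. Origin on the table under the channel; x runs along the channel away from the front stop, y left, z up. Floor plate 4 mm thick. Side rails 25 mm high, outer faces at y = +-50 mm; their lips overhang the channel at z = 20 to 25 mm, leaving a slot 59 mm wide along the whole channel.
- loader_stop (a point): Middle of the inner face of the loader's front stop (a cross bar 20 mm high), on the channel's floor: x = -117 mm, z = 4 mm of the loader. The cassette's foot meets it when drawn fully out; the cassette's origin is then 72 mm behind it (+x), at x = -45 mm of the loader.
- loader_bridge (a point): Middle of the upper front edge of the loader's grey bridge: x = 33 mm, z = 88 mm of the loader. The bridge runs 80 mm back (+x) from here over the full 100 mm width; its underside is 75 mm above the table, and a lens barrel 55 mm behind this edge reaches 110 mm.
- cassette: Plain grey slide cassette, about 0.2 kg, loose in the channel and aligned with it; origin at its underside (4 mm above the table), axes as the loader's. Foot x = -72 to 42 mm, 56.6 mm wide; open magazine with glass slides x = +-42 mm, 34 mm wide, top z = 40 mm. Starts with its catches under the bridge, 85 to 100 mm from the stop. Side play about 1 mm, up play 2 mm.
- cassette_fin (a point): Point in the pull fin, an upright block at the cassette's front (-x) end: 10 mm thick in y, 18 mm long in x, from z = 6 to 62 mm of the cassette. The point is at its middle in x and y, 62 mm ahead (-x) of the cassette's origin, 46 mm above its underside. The fin is always in front of the bridge, free from above.
- cassette_catches (a point): Middle of the pinch, midway between the two catch tabs: 12 mm behind (+x) the cassette's origin, 46 mm above its underside. Tabs: upright plates 26 mm long in x, z = 8 to 62 mm; outer faces 57 mm apart at rest, 45 mm fully pinched. A barb at each tab's foot (z = 8 to 14 mm) stands 4 mm out under the rail's lip and blocks lifting. Press the outer faces above the rails.
- catch_left (a joint): How far the left (+y) catch is pressed inwards, in m: 0 at rest, 0.006 fully in; sprung outwards, 2 N at rest to 5 N fully in. Clear of the lip from about 0.004.
- catch_right (a joint): The same for the right (-y) catch.
- objective_60x: Bystander: white microscope objective, 31 mm across, 58 mm tall, origin under its centre.
- ethanol_vial: Bystander: small white bottle with a blue cap, 32 mm across, 68 mm tall, origin under its centre.
- marker: Bystander: marker pen lying right of the loader, 17 x 134 x 18 mm, long axis y.
- tweezers: Bystander: steel tweezers lying left of the loader, 11 x 120 x 9 mm, long axis y.
- power_meter_head: Bystander: flat black sensor disc, 31 mm across, 13 mm high, beside the loader.

How it is judged:
On the way, in this order (a step that is already met when the one before it is completed fails the run):
1. the cassette has been drawn along the channel to the front stop (within 8 mm) (x of cassette in the frame of loader below -0.037 m and z of cassette in the frame of loader below 0.012 m), for 0.2 s.
2. both catches are pinched in by the fingers while the cassette still stands in the channel at the front (value of joint each of catch_left, catch_right above 0.004 m and contact force between the fingers and cassette above 3 N and x of cassette in the frame of loader below -0.03 m and z of cassette in the frame of loader below 0.012 m), for 0.1 s.
At the end, for the whole second after the job is handed in: The cassette is held by the fingers, with both catches pressed in by more than 4 mm, at rest, level within 15 degrees, touching no part of the loader, its underside more than 95 mm above the table (height (world z) of cassette above 0.095 m and angle between cassette's own z axis and vertical below 0.26 rad and value of joint each of catch_left, catch_right above 0.004 m and contact force between the fingers and cassette above 3 N and contact force between loader and cassette below 0.1 N and linear speed of cassette below 0.03 m/s); the arm keeps its last pose, push and grip.
It fails at once if the cassette is tipped more than 30 degrees (angle between cassette's own z axis and vertical above 0.52 rad).
It fails at once if another thing on the table is moved by more than 30 mm (distance of any of objective_60x, ethanol_vial, marker, tweezers, power_meter_head from where it was at the start of the episode above 0.03 m).
It also fails if it takes over 42 s, if anything falls off the work surface, if the arm or the gripper's body presses on something with over 40 N, if the wrist force passes 120 N, or if a joint passes its speed limit or range.

## Working session

There is one attempt and no reset: what is moved stays moved. The work goes in short steps, Python scripts to look and compute and a shell command to move; the robot and the scene stay as the last step left them, time stands still between calls to the robot, and variables do not carry over. Pictures are saved under pics/ and viewed, on a budget of 10 in all, crops included, one or two more only if the job needs it, and the job is handed in when it is done.

```bash
mkdir -p pics
cat > h.py <<'E'
import numpy as np, cv2
from station import manip, snapshot, camera_info
def shot(n, f):
    ci=camera_info(n); p,d=snapshot(n); cv2.imwrite(f'pics/{f}.png',p[...,::-1]); np.savez(f'pics/{f}.npz',d=d,K=ci['intrinsics'],R=ci['R'],t=ci['t']); return p,d
def cloud(f):
    z=np.load(f'pics/{f}.npz'); d=z['d']; v,u=np.indices(d.shape); K=z['K']
    P=np.stack([(u-K[0,2])/K[0,0]*d,(v-K[1,2])/K[1,1]*d,d],-1)
    X=(P-z['t'])@z['R']; X[d==0]=np.nan; return X
E
python3 - <<'E'
from h import *
s=manip.sense(); print(s)
for n in ('top','scene'): shot(n,n+'0')
a=cv2.imread('pics/top0.png'); 
for n in ('top','scene'):
    ci=camera_info(n); print(n, ci['intrinsics'], -np.array(ci['R']).T@ci['t'])
E
```

```text
{'t': 0.0, 'q': array([-1.38549624e+00,  5.28489077e-01,  1.43389890e+00, -1.93423914e-05,
        1.18135773e+00, -1.78458864e-01]), 'qd': array([-0.0024022 ,  0.00054733,  0.00029085,  0.00055275,  0.00080955,
       -0.00182373]), 'tau': array([ 2.45730587e-05, -4.42348301e+01, -1.78024596e+01, -2.23095635e-04,
        8.48617055e-03,  7.24711725e-06]), 'tcp_pos': array([ 0.22228331, -0.58338301,  0.2303206 ]), 'tool_rot': array([ 9.83504238e-01,  1.80881883e-01, -1.26254091e-05, -1.07649191e-03]), 'force': array([ 0.25211576, -0.16426496,  0.40315026]), 'ft_torque': array([ 0.01151118,  0.04566059, -0.01396406]), 'finger_gap': 0.9998951035172936}
top [[439.9395123    0.         317.48576702]
 [  0.         439.9395123  196.82151025]
 [  0.           0.           1.        ]] [ 0.38180891 -0.29644379  1.05365841]
scene [[437.06990879   0.         317.35165861]
 [  0.         437.06990879 205.42896961]
 [  0.           0.           1.        ]] [ 1.03766048 -0.34672322  0.72512648]
```

View pics/top0.png

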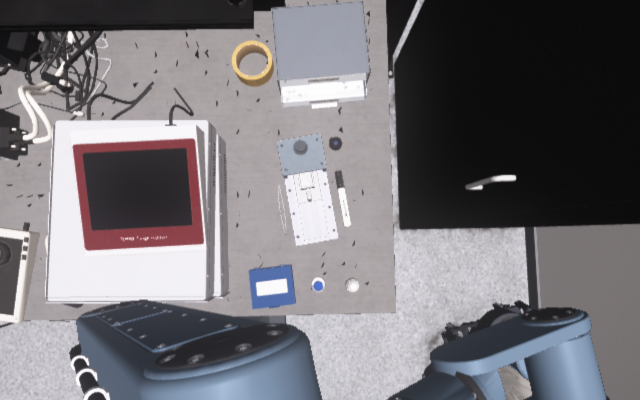

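View pics/scene0.png

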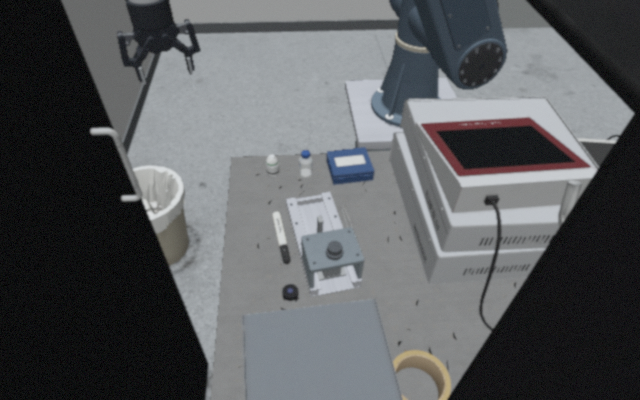

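The top view shows the loader at about (277–337, 135–243), with the bridge at the far end and the stop towards the robot. The fin is at about (309,197). The scene view agrees. The marker is right of the loader, the tweezers left, and the vial and objective nearer the robot.

Run:
```python
from h import *
for f,box in (('top0',(265,125,350,255)),('scene0',(280,185,375,300))):
    X=cloud(f); u0,v0,u1,v1=box; X=X[v0:v1,u0:u1].reshape(-1,3); X=X[~np.isnan(X[:,0])]
    print(f,'table z',np.median(X[(X[:,2]<.012)][:,2]))
    for lo,hi in ((.08,.094),(.018,.032),(.055,.075)):
        P=X[(X[:,2]>lo)&(X[:,2]<hi)]
        if len(P)<4: continue
        r=cv2.minAreaRect((P[:,:2]*1000).astype(np.float32)); print(lo,hi,len(P),np.round(np.median(P,0),4),r); print(np.round(cv2.boxPoints(r),1).tolist())
X=cloud('top0')
I=cv2.imread('pics/top0.png')[125:255,265:350]
cv2.imwrite('pics/crop.png',cv2.resize(I,None,fx=4.5,fy=4.5,interpolation=cv2.INTER_CUBIC))
for (u,v) in ((335,143),(343,200),(283,210),(318,285),(352,285)): print(u,v,np.round(X[v,u],3))
```

```text
top0 table z 0.000661604911993991
0.08 0.094 1441 [ 0.5537 -0.2753  0.0879] ((558.384521484375, -273.960205078125), (80.47734069824219, 99.9510726928711), 9.178021430969238)
[[510.70001220703125, -231.0], [526.5999755859375, -329.70001220703125], [606.0999755859375, -316.8999938964844], [590.0999755859375, -218.1999969482422]]
0.018 0.032 1383 [ 0.4417 -0.3128  0.0248] ((447.4253234863281, -308.88006591796875), (165.21578979492188, 133.6849365234375), 9.140419960021973)
[[355.20001220703125, -256.0], [376.5, -388.0], [539.5999755859375, -361.79998779296875], [518.4000244140625, -229.8000030517578]]
0.055 0.075 42 [ 0.469  -0.289   0.0655] ((490.64447021484375, -286.2983093261719), (61.81022644042969, 97.23927307128906), 9.801738739013672)
[[451.8999938964844, -243.60000610351562], [468.5, -339.5], [529.4000244140625, -328.8999938964844], [512.7999877929688, -233.10000610351562]]
scene0 table z 0.001937133811979419
0.08 0.094 1790 [ 0.5607 -0.2786  0.0892] ((556.485595703125, -273.188720703125), (80.79663848876953, 100.2630386352539), 9.365253448486328)
[[508.5, -230.3000030517578], [524.7999877929688, -329.20001220703125], [604.5, -316.1000061035156], [588.2000122070312, -217.1999969482422]]
0.018 0.032 1379 [ 0.4458 -0.3027  0.0261] ((481.5666198730469, -304.3099365234375), (242.35894775390625, 138.24432373046875), 8.862369537353516)
[[351.20001220703125, -254.6999969482422], [372.5, -391.29998779296875], [611.9000244140625, -353.8999938964844], [590.7000122070312, -217.3000030517578]]
0.055 0.075 169 [ 0.5756 -0.2929  0.0653] ((526.5548706054688, -277.8033142089844), (138.74481201171875, 100.5756607055664), 9.134075164794922)
[[450.1000061035156, -239.1999969482422], [466.0, -338.5], [603.0, -316.3999938964844], [587.0999755859375, -217.10000610351562]]
335 143 [ 0.596 -0.353  0.014]
343 200 [ 0.459 -0.369  0.015]
283 210 [ 0.439 -0.226 -0.003]
318 285 [ 0.268 -0.306  0.067]
352 285 [ 0.265 -0.381  0.06 ]
```

View pics/crop.png

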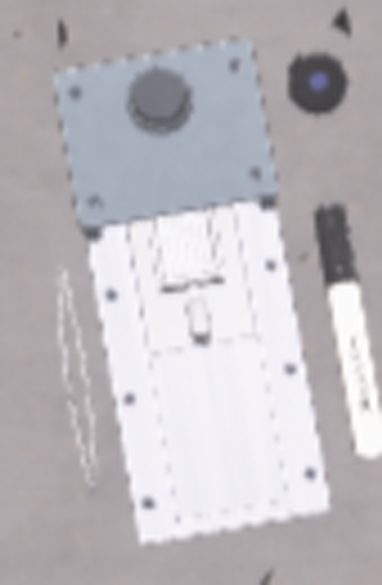

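```bash
python3 -m crank '[[0,0,0,0.73,-1],[0,0,0,0.73,-1],[0.9,-0.78,0,0,-1],[0.9,-0.78,0,0,-1],[0.9,-0.78,0,0,-1],[0.9,-0.78,0,0,-1],[0.9,-0.78,0,0,-1],[0.9,-0.78,0,0,-1]]' 40; python3 -m crank '[[0.9,-0.78,0,0,-1],[0.9,-0.78,0,0,-1],[0,0,0,0,-1],[0,0,0,0,-1]]'
python3 - <<'E'
from h import *
p,d=shot('wrist','w1'); s=manip.sense(); print(s['tcp_pos'],s['tool_rot'],s['q'])
E
```

```text
t: 0.9
tcp_pos: [0.4066, -0.3631, 0.231]
tool_rot: [0.997, 0.08, -0.0, -0.0]
force: [0.6, -0.8, -0.2]
finger_gap: 0.997
t: 1.3
tcp_pos: [0.4674, -0.2907, 0.231]
tool_rot: [0.997, 0.081, -0.0, -0.0]
force: [-0.4, -0.6, 0.0]
finger_gap: 1.001
[ 0.46678224 -0.29169969  0.23102695] [ 9.96761067e-01  8.04188549e-02 -4.28954069e-04 -6.90982185e-06] [-7.61244441e-01  4.27889107e-01  1.62079307e+00 -7.09980315e-04
  1.09349239e+00  6.48866632e-01]
```

View pics/w1.png

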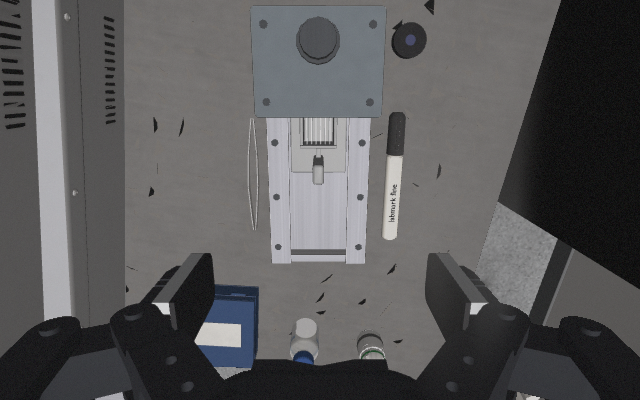

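The wrist view shows the loader nearly upright in the image and the fin at about (318,170). The bridge front edge is at row 117, and the stop bar is at about (318,255).

Run:
```python
from h import *
X=cloud('w1'); s=manip.sense()
B=X[0:125,240:395].reshape(-1,3); B=B[(B[:,2]>.082)&(B[:,2]<.094)]
r=cv2.minAreaRect((B[:,:2]*1000).astype(np.float32)); print(r,np.round(cv2.boxPoints(r),1).tolist())
# front bridge edge -> yaw
R=X[120:265,262:372].reshape(-1,3); R=R[(R[:,2]>.02)&(R[:,2]<.03)]
r2=cv2.minAreaRect((R[:,:2]*1000).astype(np.float32)); print(r2,np.median(R[:,2]))
F=X[140:190,300:336].reshape(-1,3); 
print('fin z max',np.nanmax(F[:,2])); F=F[F[:,2]>.055]
c=np.median(F,0); print('fin',len(F),c,F.min(0),F.max(0), (F.min(0)+F.max(0))/2)
a=np.radians(9.2); M=np.array([[np.cos(a),np.sin(a)],[-np.sin(a),np.cos(a)]])
L=(F[:,:2]-[.4853,-.2853])@M.T; print('fin loader',L.min(0),L.max(0))
q=s['tool_rot']; print('yaw',np.degrees(2*np.arctan2(q[1],q[0])))
d=M@(c[:2]-s['tcp_pos'][:2]); print('fin-tcp loader',d)
L=(R[:,:2]-[.4853,-.2853])@M.T; print('rails loader',L.min(0),L.max(0))
```

```text
((556.1104125976562, -274.3327941894531), (80.10121154785156, 100.23463439941406), 9.356167793273926) [[508.3999938964844, -231.39999389648438], [524.7000122070312, -330.29998779296875], [603.7999877929688, -317.29998779296875], [587.5, -218.39999389648438]]
((435.32476806640625, -294.13494873046875), (151.52618408203125, 100.3118667602539), 9.275606155395508) 0.025269583267640977
fin z max 0.06827755034580141
fin 228 [ 0.46774881 -0.28894524  0.06585088] [ 0.4576579  -0.29480049  0.055659  ] [ 0.4756661  -0.28348904  0.06827755] [ 0.466662   -0.28914477  0.06196828]
fin loader [-0.02742723 -0.00536032] [-0.01003997  0.00358338]
yaw 9.225284704989548
fin-tcp loader [0.00139452 0.00256449]
rails loader [-0.12655035 -0.05089841] [0.02506326 0.04951088]
```

```bash
python3 -m crank '[[0,-0.06,1,0,-1],[0,0,1,0,-1],[0,0,1,0,-1],[0,0,0.9,0,-1],[0,0,0.6,0,-1],[0,0,0.45,0,-1],[0,0,0,0,-1],[0,0,0,0,-1]]' 40; python3 -m crank '[[0,0,0,0,1],[0,0,0,0,1],[0,0,0,0,1],[0,0,0,0,1],[0,0,0,0,1],[0,0,0,0,1],[0,0,0,0,1],[0,0,0,0,1]]' 40
```

```text
t: 2.15
tcp_pos: [0.4659, -0.2907, 0.0333]
tool_rot: [0.997, 0.079, -0.0, -0.0]
force: [0.5, -0.1, -0.2]
finger_gap: 1.001
t: 2.95
tcp_pos: [0.4668, -0.2894, 0.0337]
tool_rot: [0.997, 0.08, 0.0, 0.0]
force: [0.1, 1.2, 5.4]
finger_gap: 0.109
```

```bash
python3 -m crank '[[-0.2,0,0,0,1],[-0.4,0,0,0,1],[-0.4,0,0,0,1],[-0.4,0,0,0,1]]'; python3 -m crank '[[-0.4,0,0,0,1],[-0.2,0,0,0,1],[0,0,0,0,1]]'
```

```text
t: 3.35
tcp_pos: [0.4119, -0.2992, 0.0337]
tool_rot: [0.997, 0.08, 0.001, 0.001]
force: [1.9, -0.5, 0.4]
finger_gap: 0.111
t: 3.65
tcp_pos: [0.3865, -0.303, 0.0336]
tool_rot: [0.997, 0.079, -0.0, 0.0]
force: [-0.6, -1.1, 5.7]
finger_gap: 0.106
```

```bash
python3 -m crank '[[-0.1,0,0,0,1],[-0.05,0,0,0,1],[0,0,0,0,1]]'; python3 -m crank '[[-0.06,0,0,0,1],[0,0,0,0,1]]';python3 -m crank '[[-0.06,0,0,0,1],[0,0,0,0,1]]'
```

```text
t: 3.95
tcp_pos: [0.382, -0.304, 0.0337]
tool_rot: [0.997, 0.08, 0.001, 0.001]
force: [3.7, 0.1, 5.0]
finger_gap: 0.112
t: 4.15
tcp_pos: [0.3799, -0.3043, 0.0337]
tool_rot: [0.997, 0.08, 0.001, 0.001]
force: [5.6, 2.2, 4.1]
finger_gap: 0.111
t: 4.35
tcp_pos: [0.3777, -0.3047, 0.0337]
tool_rot: [0.997, 0.08, 0.001, 0.001]
force: [5.2, 1.5, 4.9]
finger_gap: 0.114
```

```bash
python3 -m crank '[[-0.08,0,0,0,1],[0,0,0,0,1],[0,0,0,0,1]]'
python3 - <<'E'
from h import *
shot('wrist','w2'); shot('top','t2')
a=cv2.imread('pics/w2.png'); b=cv2.imread('pics/t2.png')[120:260,255:365]
cv2.imwrite('pics/c2.png',np.hstack([cv2.resize(a,(480,300)),cv2.resize(b,(236,300))]))
E
```

```text
t: 4.65
tcp_pos: [0.3775, -0.3049, 0.0337]
tool_rot: [0.997, 0.079, 0.003, 0.002]
force: [19.6, 8.1, 2.6]
finger_gap: 0.115
```

View pics/c2.png

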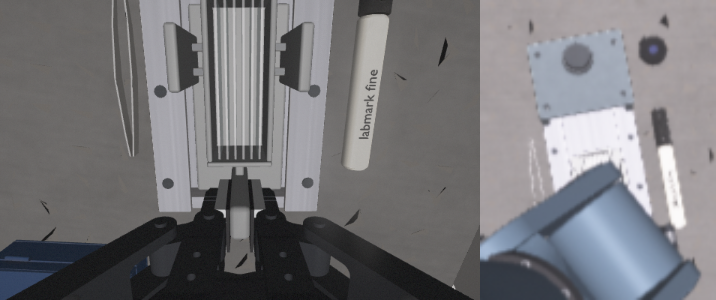

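The stop is met, with the force up to 20 N. The wrist view shows the two catch tabs at full-resolution pixels of about (223–260, 30–120) and (377–416, 30–120), clear of the bridge.

Run:
```python
from h import *
X=cloud('w2'); s=manip.sense(); a=np.radians(9.3); M=np.array([[np.cos(a),np.sin(a)],[-np.sin(a),np.cos(a)]])
tcp=s['tcp_pos'][:2]
for (u0,u1) in ((210,270),(370,425)):
    P=X[15:140,u0:u1].reshape(-1,3); P=P[(P[:,2]>.058)&(P[:,2]<.075)]
    L=(P[:,:2]-tcp)@M.T; print(len(P),L.min(0),L.max(0),np.median(P[:,2]), P[:,2].max())
print(s['tcp_pos'],s['force'])
```

```text
2112 [0.06058242 0.02355984] [0.08648896 0.02924257] 0.06775660997293942 0.07046920571127784
2101 [ 0.06067312 -0.02853158] [ 0.08662604 -0.02270058] 0.06778584774636845 0.07034608624474277
[ 0.37750595 -0.3048961   0.03368533] [19.11314303  7.94021245  2.46086014]
```

```bash
python3 -m crank '[[0.05,0,0,0,1],[0,0,0,0,-1],[0,0,0,0,-1],[0,0,0,0,-1],[0,0,0,0,-1],[0,0,0,0,-1],[0,0,0,0,-1],[0,0,0,0,-1]]'; python3 -m crank '[[0.4,0,0,0,-1],[0.4,0,0,0,-1],[0.4,0,0,0,-1],[0.4,0,0,0,-1],[0,0,0,0,-1],[0,0,0,0,-1]]'
python3 - <<'E'
from h import *
s=manip.sense(); a=np.radians(9.3); M=np.array([[np.cos(a),np.sin(a)],[-np.sin(a),np.cos(a)]])
t=np.array([.37751,-.30490])+M.T@[.0736,.00035]
print(s['tcp_pos'],M@(t-s['tcp_pos'][:2]),s['tool_rot'],s['force'])
shot('wrist','w3')
E
```

```text
t: 5.55
tcp_pos: [0.3757, -0.3041, 0.0333]
tool_rot: [0.997, 0.08, -0.0, -0.0]
force: [-0.2, 0.1, 0.6]
finger_gap: 0.999
t: 6.15
tcp_pos: [0.4394, -0.2933, 0.0332]
tool_rot: [0.997, 0.081, -0.0, -0.0]
force: [-0.2, 0.3, -0.2]
finger_gap: 0.997
[ 0.43944091 -0.29328752  0.03317897] [ 0.0106065  -0.00110157] [ 9.96732041e-01  8.07787010e-02 -1.73872466e-04 -9.95631459e-05] [-0.18466238  0.25515342 -0.22858777]
```

View pics/w3.png

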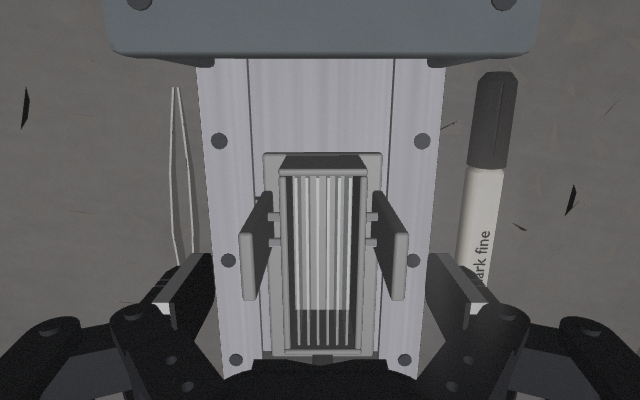

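The fingers now straddle the tabs, at about (255,245) and (393,245), with the pads at about (190,290) and (455,290). About 10 mm forward remains.

```bash
python3 -m crank '[[0.26,0.03,0.1,0,-1],[0,0,0,0,-1],[0,0,0,0,0.2],[0,0,0,0,0.2],[0,0,0,0,0.2],[0,0,0,0,1],[0,0,0,0,1],[0,0,0,0,1]]' 40;  python3 -m crank '[[0,0,0,0,1],[0,0,0,0,1],[0,0,0,0,1],[0,0,0,0,1]]' 40
python3 - <<'E'
from h import *
s=manip.sense(); print(s['force'],s['ft_torque']); shot('wrist','w4')
E
```

```text
t: 7.0
tcp_pos: [0.4491, -0.2931, 0.0303]
tool_rot: [0.997, 0.08, -0.0, -0.0]
force: [-0.5, 1.4, 7.8]
finger_gap: 0.479
t: 7.4
tcp_pos: [0.4492, -0.2931, 0.0303]
tool_rot: [0.997, 0.08, -0.0, -0.0]
force: [-0.1, 2.0, 7.8]
finger_gap: 0.483
[-0.08471325  2.03317779  7.7578294 ] [0.33936534 0.10117555 0.00218707]
```

View pics/w4.png

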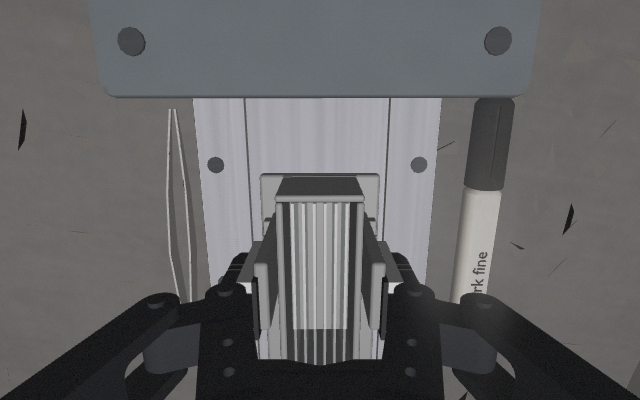

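Both tabs are pinched in, with pads and tabs touching at about (258,300) and (383,300). I'll lift straight up.

```bash
python3 -m crank '[[0,0,-0.1,0,1],[0,0,-0.1,0,1],[0,0,-0.1,0,1],[0,0,0,0,1]]' 40; python3 -m crank '[[0,0,-0.2,0,1],[0,0,-0.3,0,1],[0,0,-0.3,0,1],[0,0,0,0,1]]'
```

```text
t: 7.85
tcp_pos: [0.4493, -0.2932, 0.0416]
tool_rot: [0.997, 0.08, -0.0, -0.0]
force: [0.2, 0.8, -1.7]
finger_gap: 0.483
t: 8.25
tcp_pos: [0.4506, -0.2946, 0.0755]
tool_rot: [0.997, 0.08, 0.002, 0.002]
force: [1.0, -0.4, -2.2]
finger_gap: 0.486
```

```bash
python3 -m crank '[[0,0,-0.3,0,1],[0,0,-0.4,0,1],[0,0,-0.4,0,1],[0,0,-0.4,0,1],[0,0,-0.3,0,1],[0,0,-0.1,0,1],[0,0,0,0,1],[0,0,0,0,1]]'; python3 -m crank '[[0,0,0,0,1],[0,0,0,0,1],[0,0,0,0,1],[0,0,0,0,1],[0,0,0,0,1]]'
python3 - <<'E'
from h import *
s=manip.sense(); print(s['force'],s['ft_torque'],s['finger_gap']); shot('wrist','w5'); shot('scene','s5')
a=cv2.imread('pics/w5.png'); b=cv2.imread('pics/s5.png')[110:310,210:430]
cv2.imwrite('pics/c5.png',np.hstack([cv2.resize(a,(460,288)),cv2.resize(b,(317,288))]))
X=cloud('w5'); P=X[:,250:390].reshape(-1,3)
E
```

```text
t: 9.05
tcp_pos: [0.4491, -0.2931, 0.1489]
tool_rot: [0.997, 0.08, -0.0, -0.0]
force: [-0.5, 0.1, -2.0]
finger_gap: 0.482
t: 9.55
tcp_pos: [0.4494, -0.2934, 0.1492]
tool_rot: [0.997, 0.08, -0.0, -0.0]
force: [-0.4, -0.2, -1.8]
finger_gap: 0.48
[-0.38155682 -0.23264129 -1.75482004] [-0.03683912 -0.00680632  0.03103528] 0.4801921592856116
```

View pics/c5.png

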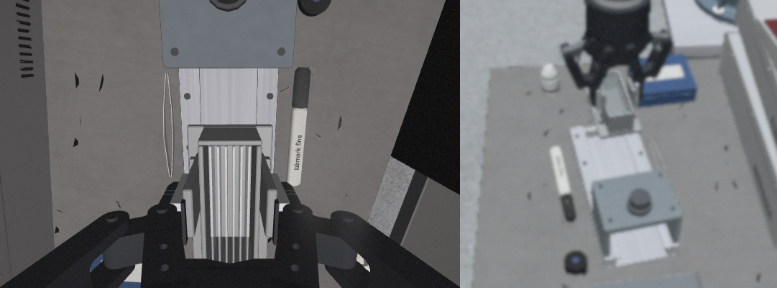

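Run:
```python
from h import *
for f in ('w4','w5'):
    X=cloud(f)[195:210,270:372].reshape(-1,3); print(f,'mag rear-end top z',np.nanpercentile(X[:,2],[50,90]))
    Y=cloud(f)[255:330,255:268].reshape(-1,3); print('tab z',np.nanpercentile(Y[:,2],[50,90]))
    Y=cloud(f)[170:180,262:380].reshape(-1,3); print('foot z',np.nanpercentile(Y[:,2],[50,90]))
s=manip.sense(); print(s['t'],abs(s['qd']).max(),s['force'])
```

```text
w4 mag rear-end top z [0.04267531 0.04458663]
tab z [0.06629793 0.06938348]
foot z [0.00928513 0.01691171]
w5 mag rear-end top z [0.16152819 0.16344688]
tab z [0.1850886  0.18826689]
foot z [0.12815135 0.13588292]
9.65 0.0026031364045075497 [-0.29469736 -0.11695453 -1.7706931 ]
```

All points on the cassette rose by 119 mm, so it is level and its underside is at about 0.122 m. Handing in.

```bash
python3 -c "
from station import manip
print(manip.sign_off())"
```

```text
the job is handed in; nothing more can be done
None
```

The job is handed in at about 9.7 s of simulated time; no verdict is reported, so success rests on my own checks. I gripped the fin and drew the cassette about 90 mm forward until the force rose to about 20 N, which is the stop. I then opened the fingers, moved back to the catches, pinched both at 40 N and lifted straight up.

**Last checks:**
- **Height and level:** the rear of the magazine, the tab and the foot each rose about 119 mm in the wrist depth images. The cassette is therefore level, with its underside at about 0.12 m.
- **Hold:** the wrist carries about 1.8–2 N, which fits the cassette's weight with no loader contact. The arm is at rest and the opening is steady at 0.48.
- **Other things:** the other things I could see in the last views (marker, tweezers, sensor disc, one of the small white bottles) looked unmoved. I checked these by eye only, and did not measure them.

**Disagreement:** the opening of 0.48 is about 41 mm if it scales linearly, while fully pinched catches should be 45 mm apart. The fin also read about 0.5 mm narrow. I took this as scale error and both catches as fully in, but I could not measure the catch joints directly.

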